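# Unstack the printer's axis parts into their plywood nests

## Task

The parts of the big printer's axis have been left piled up on the bench. Take the pile apart from the top down, one part at a time, and lay each part, the same way up as it stands now, flat down inside the recess of the plywood nest cut to its shape and size: set them down, do not drop them or tip them over. Leave the amber jar and the grey bin where they are.

Things in the scene. Friction and masses are not known exactly. Their poses are not given: they have to be found in the camera images.
- coupling_mid (a point): Top of the pile: aluminium shaft coupling, an upright cylinder 30 mm in diameter and 40 mm tall, about 0.07 kg. The point is its centre, half-way up; z up along its axis. It stands on the bearing, and belongs in nest_small.
- bearing_mid (a point): Second from the top: steel ball bearing lying flat, a disc 52 mm in diameter and 24 mm thick, solid to the touch (nothing fits in its bore), about 0.2 kg. The point is its centre, half-way up; z up along its axis. It lies on the fan, and belongs in nest_round.
- fan_mid (a point): Third from the top: black square fan with a closed grille, 60 x 60 mm and 38 mm tall, about 0.14 kg; straight sides along its x and y axes. The point is its centre, half-way up; z up. It lies on the bearing block, its sides turned up to 0.3 rad from the block's, and belongs in nest_square.
- carriage_mid (a point): Bottom of the pile: aluminium bearing block, 120 mm long (along its x), 56 mm wide (along its y) and 30 mm tall, about 0.45 kg, standing on the bench; its two ends with a bolt hole each stick out from under the fan. The point is its centre, half-way up; z up. It belongs in nest_long, either way round.
- nest_small: Fixed plywood plate 62 x 62 mm, 10 mm thick, with a round recess 46 mm in diameter and 5 mm deep at its centre (recess floor, dark lined, 5 mm above the bench, rim 10 mm above it). Origin: centre of the underside, on the bench; z up.
- nest_round: Fixed plywood plate 84 x 84 mm, 10 mm thick, with a round recess 68 mm in diameter and 5 mm deep at its centre (recess floor, dark lined, 5 mm above the bench, rim 10 mm above it). Origin: centre of the underside, on the bench; z up.
- nest_square: Fixed plywood plate 90 x 90 mm, 10 mm thick, with a square recess 76 x 76 mm and 5 mm deep at its centre, sides along its x and y (recess floor, dark lined, 5 mm above the bench, rim 10 mm above it). Origin: centre of the underside, on the bench; z up.
- nest_long: Fixed plywood plate 150 x 86 mm, 10 mm thick, with an oblong recess 136 mm long (along its x) by 72 mm (along its y) and 5 mm deep at its centre (recess floor, dark lined, 5 mm above the bench, rim 10 mm above it). Origin: centre of the underside, on the bench; z up.
- jar: Bystander: amber glass jar with a black cap, 54 mm in diameter, 60 mm tall, loose. Origin: centre of its underside. Not to be moved.
- bin: Bystander: grey open plastic bin, 75 x 60 mm, 35 mm tall, loose. Origin: centre of its underside. Not to be moved.
Things that resemble listed ones, but are neither listed nor needed, are in the scene too. What is shaped like the nest_round but blue or turquoise is not meant.

How it is judged:
By the outcome, as a careful person would: the job done as asked, in the order asked, and still so for the second after the job is handed in, with the robot touching nothing.
It also fails if it takes over 122 s, if anything falls off the work surface, if the arm or the gripper's body presses on something with over 40 N, if the wrist force passes 120 N, or if a joint passes its speed limit or range.

## Robot

A 6-joint arm with a two-finger parallel gripper is mounted at the origin on the work surface. World frame = base frame: x ahead of the robot, y to its left, z up, the work surface at z = 0. Lengths are in m, angles in rad, forces in N, time in s.
With the tool pointing down it reaches from about 0.375 to 0.975 m from the base axis. Payload 3.8 kg.
Tool frame: the origin (TCP) lies at the very end of the fingers, on their centre line; the grasp point (between the pads) lies 19 mm behind it; z points along the fingers, y is the line along which they close (so a half turn about z gives the same grasp; the last joint's range is limited). The gripper opens to 85 mm and grips with 20 to 120 N. Pads are 22 mm wide; open, the fingers measure 114 mm over their backs; the gripper's body (76 mm by 85 mm) begins 54 mm behind the grasp point. The pads swing forward as they close: fully open they stand 13 mm farther back than shut.
Start: joints at [-1.236, 0.264, 1.604, -0, 1.274, -0.037], TCP at [0.245, -0.629, 0.231] pointing down, gripper open.
Joint ranges: [-2.63, 2.63], [-0.94, 2.18], [0.31, 2.57], [-1.31, 4.45], [0, 2.66], [-2.55, 2.55]. Speed limits (rad/s): [2.57, 2.57, 3.14, 3.14, 3.14, 3.14].

## Interface

Orientations are given as a rotation vector (axis times angle).
In Python, from workcell import monitor, viewer, job gives the robot as it stands. The module is installed in compiled form; this text tells all that it offers.
- The arm moves only by the tool step_arm, never from a script. Its argument "series" is one flat list of numbers, 4 for each row, row after row: the shift along the tool's x, y, z in m, then the turn about the tool's z in rad. A call has 1 to 8 rows; each row is the pose to reach, as a shift and turn from the pose commanded when the call began, along the tool's axes at that moment; what a row does not reach only later rows make up. A row lasts 1/8 s, in which the tool goes at most 62.5 mm and 10.7 degrees, less where a joint would pass 70% of its speed; a pose out of reach is approached as far as the arm can. A call with a gripper value outside its range is refused whole. "gripper" is the opening, from 0 (shut) to 1 (fully open), set as the call begins (left out, the last holds). The fingers move at their own pace and stop on an object; "newtons" is the grip in N (left out, the last holds). Time passes only in rows, so rows that repeat a pose let the fingers close. It gives the time, the measured TCP pose, the force, the opening and the grip force at its end, in the units of the state.
- monitor.read_state(): the state, without advancing time (a new reading comes with each control period).
- viewer.read_camera(name): name is "scene" or "top" or "wrist"; returns a dict with "image" (480x640x3 uint8, red, green, blue), "intrinsics" (3x3 intrinsics, pixels), "T" (4x4, takes a point from camera to world coordinates); the wrist camera has in their place "hand_eye" (4x4, takes a point from camera to tool coordinates, whose origin is the TCP and whose axes are the flange's). Camera axes: x right, y up, looking along -z (the intrinsics and any distortion apply to the point x, -y, -z); pixel columns grow to the right and rows downward; lengths in m; the calibration is good to about 2 mm. A picture is of the moment at which its call begins: read the wrist's pose just before it. There is no depth.
- job.finish_job(): hands the job in; it is judged then, once.
Trained networks look in a picture, given as the dict that the camera call returned (one of the last four; its "shot" number tells which), for a name from the list of things; names that differ only in an ending like _2 or _b are one class to them, and where a whole thing is asked for, a point or a joint stands for the part that bears it (a point fixed in the world has none). Each returns a list of dicts, best first, with "score" (0 to 1); they miss things now and then, are a little off and sometimes report something else, mostly with a low value. They report only what shows in the picture. A call takes as long as a camera call. They do not tell look-alikes from the thing itself.
- viewer.boxes_of(picture, label): "extent" ([centre column, centre row, width, height] in pixels, round what is visible of it).
- viewer.spot_point(picture, label): "point" ([column, row] in pixels: a listed point, or the origin of a listed thing).
The state is a dict: "time": time; "q": joint angles; "joint_vel": joint speeds; "joint_torque": joint torques, N m; "tool_pos": TCP position; "tcp_rot": TCP orientation; "wrist_force": force on the tool from outside, world axes, zero at the start; "torque": the same for the moment, N m; "width": opening from 0.0 (shut) to 1.0 (fully open); "grip_force": force on a finger pad.
Only numpy, scipy, OpenCV 4.12 (cv2) and the standard library are available. Lean on these libraries where they do the work, as an engineer would, in place of code of your own. Each camera call takes 0.05 s, during which the arm holds its last target. There are 200 camera calls.

## Working session

There is one attempt and no reset: what is moved stays moved. The work goes in short steps, Python scripts to look and compute and a tool call to move; the robot and the scene stay as the last step left them, time stands still between calls to the robot, and variables do not carry over. Pictures are saved under pics/ and viewed, at most 14 in all, crops included, and the job is handed in when it is done.

Besides the shell and the picture viewer there is one more tool, called after "Request:" as a command line: name --argument value ..., lists and objects as JSON in quotes. step_arm: Moves the arm, as the interface text tells. Its arguments: {"type":"object","properties":{"series":{"type":"array"},"gripper":{"type":"number"},"newtons":{"type":"number"}},"required":["series"]}

```bash
mkdir -p pics
cat > h.py <<'E'
import numpy as np, cv2
from scipy.spatial.transform import Rotation as R
from workcell import monitor, viewer, job
def shot(n):
    s=monitor.read_state(); p=viewer.read_camera(n)
    if 'T' not in p:
        T=np.eye(4);T[:3,:3]=R.from_rotvec(s['tcp_rot']).as_matrix();T[:3,3]=s['tool_pos'];p['Tw']=T@p['hand_eye']
    else: p['Tw']=p['T']
    return p
def save(p,f): cv2.imwrite('pics/'+f,p['image'][:,:,::-1])
def ray(p,uv,z):
    K=p['intrinsics']; d=np.linalg.inv(K)@[uv[0],uv[1],1]; d=np.array([d[0],-d[1],-d[2]])
    d=p['Tw'][:3,:3]@d; o=p['Tw'][:3,3]; return o+d*(z-o[2])/d[2]
def proj(p,X):
    c=np.linalg.inv(p['Tw'])@np.r_[X,1]; q=p['intrinsics']@[c[0],-c[1],-c[2]]; return q[:2]/q[2]
H=dict(coupling_mid=.112,bearing_mid=.08,fan_mid=.049,carriage_mid=.015,nest_small=0,nest_round=0,nest_square=0,nest_long=0,jar=0,bin=0)
E
python3 - <<'E'
from h import *
s=monitor.read_state(); print({k:np.round(v,3) for k,v in s.items()})
for n in ('top','scene'):
    p=shot(n); save(p,n+'0.png'); print(n,list(p),p['Tw'][:3,3].round(3),p['intrinsics'].round(1).tolist())
    for k,z in H.items():
        print(k,[(np.round(d['score'],2),np.round(d['point']).tolist(),ray(p,d['point'],z)[:2].round(3).tolist()) for d in viewer.spot_point(p,k)[:4]])
E
```

```text
{'time': np.float64(0.0), 'q': array([-1.236,  0.265,  1.605, -0.   ,  1.274, -0.037]), 'joint_vel': array([0.   , 0.001, 0.001, 0.   , 0.001, 0.   ]), 'joint_torque': array([ 2.0000e-03, -5.1511e+01, -3.6731e+01,  0.0000e+00,  1.3000e-02,
       -0.0000e+00]), 'tool_pos': array([ 0.245, -0.628,  0.23 ]), 'tcp_rot': array([-3.085e+00, -5.800e-01,  1.000e-03]), 'wrist_force': array([-0.19 ,  0.203,  0.017]), 'torque': array([ 0.075,  0.004, -0.029]), 'grip_force': np.float64(0.0), 'width': np.float64(0.997)}
top ['image', 'intrinsics', 'T', 'shot', 'Tw'] [0.382 0.014 0.899] [[441.0, 0.0, 318.1], [0.0, 441.0, 244.2], [0.0, 0.0, 1.0]]
coupling_mid [(np.float64(0.64), [387.0, 277.0], [0.454, -0.129])]
bearing_mid [(np.float64(0.69), [381.0, 274.0], [0.462, -0.123])]
fan_mid [(np.float64(0.88), [381.0, 280.0], [0.452, -0.128])]
carriage_mid [(np.float64(0.64), [379.0, 281.0], [0.453, -0.13])]
nest_small [(np.float64(0.82), [168.0, 250.0], [0.507, 0.301])]
nest_round [(np.float64(0.98), [233.0, 213.0], [0.588, 0.173]), (np.float64(0.85), [188.0, 356.0], [0.297, 0.245]), (np.float64(0.74), 
[... 810 characters left out ...]
.465, -0.131])]
nest_small [(np.float64(0.9), [399.0, 176.0], [0.507, 0.308])]
nest_round [(np.float64(0.85), [317.0, 150.0], [0.301, 0.233]), (np.float64(0.82), [394.0, 225.0], [0.591, 0.178]), (np.float64(0.82), [265.0, 211.0], [0.352, 0.006]), (np.float64(0.77), [336.0, 203.0], [0.454, 0.137])]
nest_square [(np.float64(0.63), [193.0, 366.0], [0.524, -0.335]), (np.float64(0.43), [254.0, 273.0], [0.456, -0.123]), (np.float64(0.41), [397.0, 177.0], [0.506, 0.301])]
nest_long [(np.float64(0.79), [367.0, 303.0], [0.673, -0.014])]
jar [(np.float64(0.89), [460.0, 256.0], [0.745, 0.211])]
bin [(np.float64(0.65), [322.0, 390.0], [0.728, -0.204]), (np.float64(0.23), [456.0, 256.0], [0.739, 0.205])]
```

View pics/top0.png

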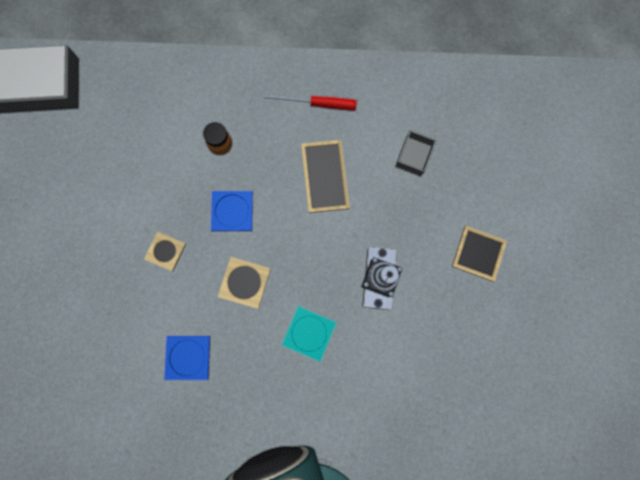

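View pics/scene0.png

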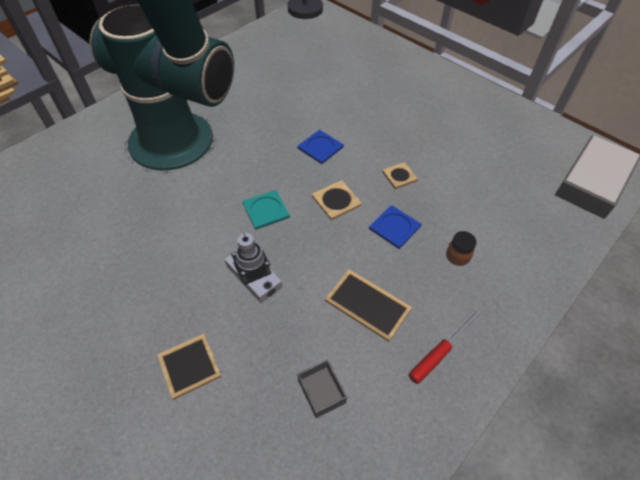

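Top view: the pile is at (381,278), the square nest at (480,253), the long nest at (326,176) and the small nest at (165,251). The round-nest candidates are plywood (244,283), blue (232,212), blue (188,357) and turquoise (310,335). Only (244,283) is plywood with a dark lining, so it is nest_round. I'll confirm it in a crop and measure the nest poses.

```bash
cat > nests.py <<'E'
from h import *
for n in ('top','scene'):
    p=shot(n); im=p['image']; hsv=cv2.cvtColor(im,cv2.COLOR_RGB2HSV)
    # rectify the z=.01 plane: 1 mm px ; x 0.25..0.85 -> down, y -0.45..0.45
    W=np.float32([[.3,-.45],[.3,.45],[.85,.45],[.85,-.45]])
    src=np.float32([proj(p,[*w,.01]) for w in W]); dst=np.float32([[(0.45-w[1])*1000,(.85-w[0])*1000] for w in W])
    rect=cv2.warpPerspective(im,cv2.getPerspectiveTransform(src,dst),(900,550),flags=cv2.INTER_CUBIC)
    h=cv2.cvtColor(rect,cv2.COLOR_RGB2HSV)
    m=cv2.inRange(h,(8,70,110),(28,255,255))
    cs,_=cv2.findContours(m,cv2.RETR_EXTERNAL,cv2.CHAIN_APPROX_NONE)
    for c in cs:
        if cv2.contourArea(c)<1500: continue
        (u,v),(w,hh),a=cv2.minAreaRect(c)
        b=cv2.boxPoints(((u,v),(w,hh),a)); e=b[1]-b[0]; e2=b[2]-b[1]; e=e if np.hypot(*e)>np.hypot(*e2) else e2
        yaw=np.arctan2(-e[0],-e[1])  # world: x=-v, y=-u
        print(n,'xy',np.round([.85-v/1000,.45-u/1000],4),'size',round(w),round(hh),'yaw long',round(np.mod(yaw,np.pi),3))
    if n=='top':
        cv2.imwrite('pics/crop_nest.png',cv2.resize(im[190:390,150:350],(700,700*200//200))[:600,:,::-1]); cv2.imwrite('pics/pile.png',cv2.resize(im[235:320,340:425],(595,595),interpolation=cv2.INTER_CUBIC)[:,:,::-1])
E
python3 nests.py
```

```text
top xy [0.4452 0.1417] size 83 82 yaw long 1.311
top xy [0.5045 0.3041] size 62 60 yaw long 1.194
top xy [ 0.516  -0.3367] size 90 89 yaw long 1.24
top xy [ 0.6723 -0.0162] size 149 84 yaw long 0.13
scene xy [0.451  0.1395] size 86 89 yaw long 2.887
scene xy [0.5107 0.3027] size 64 67 yaw long 2.771
scene xy [ 0.5214 -0.3394] size 89 93 yaw long 2.806
scene xy [ 0.6773 -0.0179] size 150 87 yaw long 0.131
```

View pics/crop_nest.png

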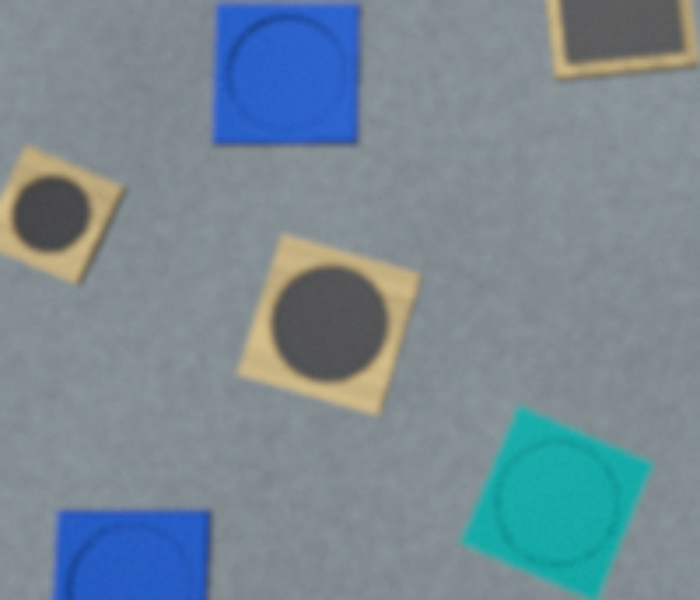

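View pics/pile.png

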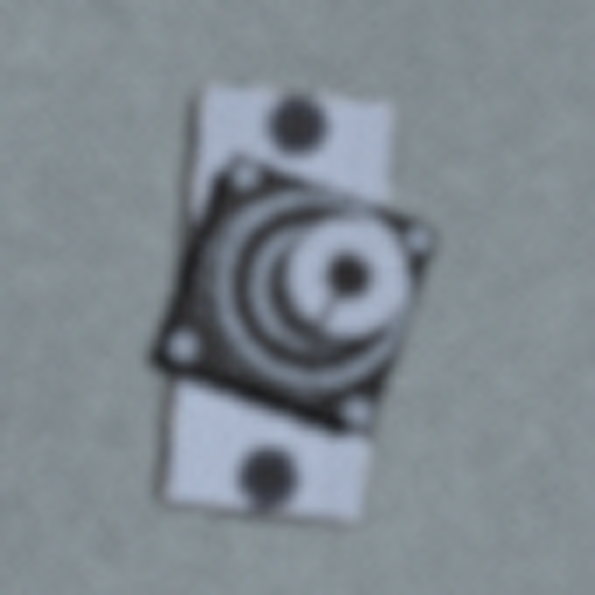

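The crop confirms it: the plywood plate at crop (330,323), dark-lined and round, is nest_round, while the blue and turquoise ones are decoys. The pile crop shows bolt holes at (298,125) and (269,477), the coupling top at (347,275), and the four fan corner bolts. Next I'll compute the positions and plan the move above the pile.

```bash
cat >> h.py <<'E'
def yawy(s):  # direction of closing line (tool y) in world
    y=R.from_rotvec(s['tcp_rot']).as_matrix()[:,1]; return np.arctan2(y[1],y[0])
def plan(xyz,yaw=None,rows=True):
    s=monitor.read_state(); M=R.from_rotvec(s['tcp_rot']).as_matrix()
    d=M.T@(np.array(xyz)-s['tool_pos']); t=0
    if yaw is not None:
        t=-((yaw-yawy(s)+np.pi/2)%np.pi-np.pi/2)  # tool z down: world ccw = negative
    print('t',round(float(s['time']),2),'pos',s['tool_pos'].round(4),'yawy',round(yawy(s),3),'q6',round(s['q'][5],2),'-> shift',d.round(4).tolist(),'turn',round(t,3)); return d,t
E
python3 - <<'E'
from h import *
p=shot('top')
f=lambda u,v,z: ray(p,(340+u/7,235+v/7),z)[:2]
a,b=f(298,125,.03),f(269,477,.03); print('car',(a+b)/2,'len',np.hypot(*(a-b)),'yaw',np.arctan2(*(a-b)[::-1]))
c=[f(*q,.068) for q in((245,178),(420,240),(357,412),(184,345))]; print('fan',np.mean(c,0),'yaw',np.arctan2(*(c[0]-c[3])[::-1]),np.arctan2(*(c[1]-c[2])[::-1]))
print('coup',f(347,275,.132)); print('bear',f(312,290,.092))
w=shot('wrist'); print(w['hand_eye'].round(3).tolist(),w['intrinsics'].round(0).tolist())
plan((.455,-.13,.30))
E
```

```text
car [ 0.45869069 -0.13003181] len 0.10017493009997992 yaw -0.08366784926546218
fan [ 0.45709536 -0.12861242] yaw -0.3456139349193313 -0.35591474320312827
coup [ 0.45617852 -0.12906053]
bear [ 0.45587031 -0.12725548]
[[0.002, 0.954, 0.299, 0.078], [1.0, -0.001, -0.002, -0.0], [-0.001, 0.299, -0.954, -0.142], [0.0, 0.0, 0.0, 1.0]] [[363.0, 0.0, 320.0], [0.0, 363.0, 238.0], [0.0, 0.0, 1.0]]
t 1.3 pos [ 0.2452 -0.6289  0.2313] yawy -1.199 q6 -0.04 -> shift [0.3767, -0.3886, -0.0687] turn 0
```

Request:
step_arm --series '[0.047,-0.0486,-0.009,0,0.094,-0.097,-0.018,0,0.141,-0.146,-0.026,0,0.188,-0.194,-0.034,0,0.235,-0.243,-0.043,0,0.283,-0.291,-0.05,0,0.33,-0.34,-0.055,0,0.3765,-0.3885,-0.06,0]' --gripper 1

```text
time: 2.3
tool_pos: [0.4384, -0.1692, 0.2885]
tcp_rot: [3.087, 0.58, 0.002]
wrist_force: [1.6, -0.1, -0.2]
width: 1.003
grip_force: 0.0
```

Request:
step_arm --series '[0,0,0,0,0,0,0,0]'

```text
time: 2.55
tool_pos: [0.4378, -0.1711, 0.2879]
tcp_rot: [3.086, 0.583, -0.0]
wrist_force: [-0.1, -0.2, -0.6]
width: 1.0
grip_force: 0.0
```

Run:
```python
from h import *
p=shot('wrist'); save(p,'w1.png'); plan((.456,-.129,.25))
print(p['Tw'][:3,3].round(3))
for k in ('coupling_mid','bearing_mid','fan_mid','carriage_mid'):
    print(k,[(np.round(d['score'],2),np.round(d['point']).tolist(),ray(p,d['point'],H[k])[:2].round(4).tolist()) for d in viewer.spot_point(p,k)[:3]])
```

```text
t 2.6 pos [ 0.4375 -0.1718  0.2877] yawy -1.199 q6 0.77 -> shift [0.0328, -0.0331, 0.0377] turn 0
[ 0.51  -0.143  0.429]
coupling_mid [(np.float64(0.75), [282.0, 174.0], [0.4601, -0.1271])]
bearing_mid [(np.float64(0.56), [286.0, 169.0], [0.4607, -0.1273])]
fan_mid [(np.float64(0.4), [282.0, 170.0], [0.4544, -0.1233])]
carriage_mid []
```

View pics/w1.png

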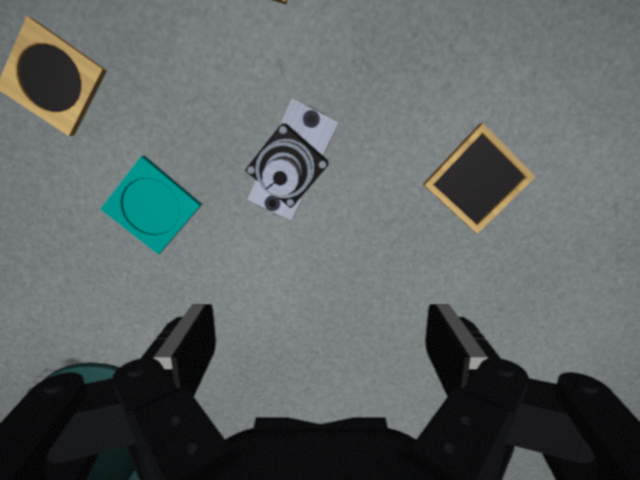

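The wrist view shows the coupling bore at (280,178), block holes at (311,119) and (272,203), and fan bolts at (283,129), (321,164), (291,203) and (252,170). It also shows the square nest at (480,178) and the plywood round nest at (50,77).

Run:
```python
from h import *
p=shot('wrist')
f=lambda u,v,z: ray(p,(u,v),z)[:2]
a,b=f(311,119,.03),f(272,203,.03); print('car',(a+b)/2,'len',np.hypot(*(a-b)),'yaw',np.arctan2(*(a-b)[::-1]))
c=[f(*q,.068) for q in((283,129),(321,164),(291,203),(252,170))]; print('fan',np.mean(c,0),[np.arctan2(*(c[i]-c[i-1])[::-1]).round(3) for i in range(4)])
print('coup',f(280,178,.132)); print('sq',np.mean([f(*q,.01) for q in((482,124),(535,177),(478,232),(426,183))],0), 'round floor',f(49,77,.005))
plan((.457,-.128,.15))
```

```text
car [ 0.46163363 -0.1293264 ] len 0.09949655470487812 yaw -0.08974903206495895
fan [ 0.46055108 -0.12854269] [np.float64(-0.316), np.float64(-1.936), np.float64(2.85), np.float64(1.221)]
coup [ 0.45896596 -0.12914042]
sq [ 0.51925962 -0.33856499] round floor [0.44943633 0.14399867]
t 2.85 pos [ 0.4373 -0.1723  0.2876] yawy -1.201 q6 0.77 -> shift [0.0344, -0.0341, 0.1376] turn 0
```

Request:
step_arm --series '[0.018,-0.016,0.03,0,0.036,-0.0325,0.07,0,0.036,-0.0325,0.11,0,0.036,-0.0325,0.12,0,0.036,-0.0325,0.12,0]'

```text
time: 3.48
tool_pos: [0.4593, -0.1282, 0.1677]
tcp_rot: [-3.087, -0.579, 0.001]
wrist_force: [-0.3, -0.3, 0.1]
width: 1.001
grip_force: 0.0
```

Run:
```python
from h import *
p=shot('wrist'); save(p,'w2.png'); plan((.459,-.129,.103))
for z,X in (('coup',(.459,-.129,.132)),): print(proj(p,X))
```

```text
t 3.52 pos [ 0.4602 -0.1285  0.169 ] yawy -1.2 q6 0.88 -> shift [-0.0014, -0.0001, 0.066] turn 0
[321.03166689 278.84186136]
```

View pics/w2.png

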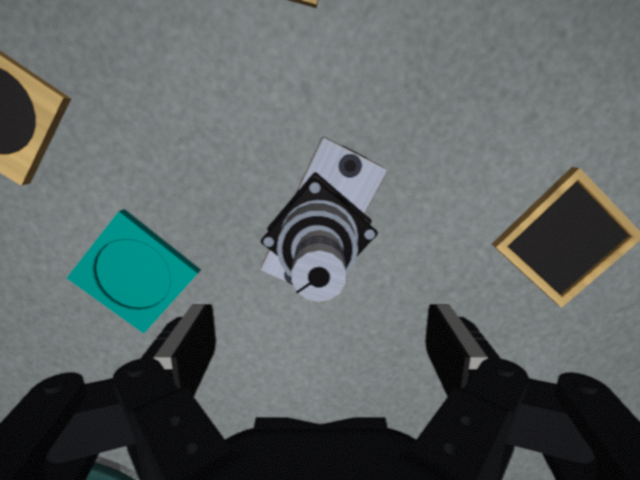

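The coupling bore sits at (318,277), about 1–2 mm from the prediction, and is centred between the fingers. Descending to grip.

Request:
step_arm --series '[-0.001,-0.001,0.03,0,-0.001,-0.001,0.055,0,-0.001,-0.001,0.066,0,-0.001,-0.001,0.066,0]'

```text
time: 4.03
tool_pos: [0.4587, -0.1275, 0.1025]
tcp_rot: [3.087, 0.58, 0.001]
wrist_force: [0.4, 0.5, -0.2]
width: 1.001
grip_force: 0.0
```

Request:
step_arm --series '[0,0,0,0,0,0,0,0,0,0,0,0,0,0,0,0,0,0,0,0,0,0,0,0]' --gripper 0.25 --newtons 30

```text
time: 4.78
tool_pos: [0.4589, -0.1273, 0.1026]
tcp_rot: [3.087, 0.581, 0.002]
wrist_force: [-0.7, 0.3, 6.0]
width: 0.34
grip_force: 29.9
```

Request:
step_arm --series '[0,0,-0.015,0,0,0,-0.05,0,0.01,-0.02,-0.09,0,0.029,-0.055,-0.1,0,0.048,-0.092,-0.1,0,0.067,-0.128,-0.1,0,0.087,-0.166,-0.1,0,0.106,-0.203,-0.1,0]'

```text
time: 5.78
tool_pos: [0.483, 0.1019, 0.2022]
tcp_rot: [-3.087, -0.581, 0.0]
wrist_force: [0.8, -0.4, -1.1]
width: 0.34
grip_force: 29.8
```

Request:
step_arm --series '[0.02,-0.038,0,0,0.04,-0.076,0,0,0.06,-0.115,0,0,0.08,-0.15,0,0,0.09,-0.175,0,0,0.095,-0.181,0,0,0.095,-0.181,0,0]'

```text
time: 6.65
tool_pos: [0.5059, 0.3035, 0.2017]
tcp_rot: [3.087, 0.582, -0.001]
wrist_force: [0.0, -0.6, -1.3]
width: 0.342
grip_force: 29.9
```

```bash
cat > look.py <<'E'
import sys
from h import *
# look.py pic  : wrist shot + spots of nests
p=shot('wrist'); save(p,sys.argv[1]); s=monitor.read_state(); print(s['tool_pos'].round(4),s['width'].round(3),round(float(s['time']),2))
for k in sys.argv[2:]:
    print(k,[(np.round(d['score'],2),np.round(d['point']).tolist(),ray(p,d['point'],H[k])[:2].round(4).tolist()) for d in viewer.spot_point(p,k)[:4]])
    # dark recess floor (z=.005) and plate outline (z=.01) by colour
h=cv2.cvtColor(p['image'],cv2.COLOR_RGB2HSV); m=cv2.inRange(h,(8,70,80),(28,255,255))
cs,hi=cv2.findContours(m,cv2.RETR_CCOMP,cv2.CHAIN_APPROX_NONE)
for i,c in enumerate(cs):
    if cv2.contourArea(c)<800: continue
    hole=hi[0][i][3]>=0
    w=np.float32([ray(p,q[0],.01)[:2]*1000 for q in c])
    (x,y),(a,b),_=r=cv2.minAreaRect(w); bp=cv2.boxPoints(r); e=max(bp[1]-bp[0],bp[2]-bp[1],key=lambda v:np.hypot(*v))
    print('recess' if hole else 'plate','xy',round(x/1000,4),round(y/1000,4),'size',round(a),round(b),'yaw',round(np.mod(np.arctan2(e[1],e[0]),np.pi),3))
E
python3 look.py w3.png nest_small
```

```text
Traceback (most recent call last):
  File "look.py", line 4, in <module>
    p=shot('wrist'); save(p,sys.argv[1]); s=monitor.read_state(); print(s['tool_pos'].round(4),s['width'].round(3),round(float(s['time']),2))
                                                                                               ^^^^^^^^^^^^^^^^
AttributeError: 'float' object has no attribute 'round'
```

```bash
sed -i "s/s\['width'\].round(3)/round(float(s['width']),3)/" look.py; python3 look.py w3.png nest_small; python3 -c "
from h import *
plan((.5085,.3035,.017))"
```

```text
[0.5059 0.3027 0.2017] 0.338 6.75
nest_small [(np.float64(0.82), [317.0, 202.0], [0.5111, 0.3082])]
plate xy 0.4493 0.1461 size 88 86 yaw 1.318
recess xy 0.4499 0.145 size 65 65 yaw 2.707
plate xy 0.5083 0.3072 size 62 62 yaw 2.764
recess xy 0.5084 0.3074 size 43 44 yaw 2.732
t 6.8 pos [0.5059 0.3026 0.2017] yawy -1.2 q6 1.7 -> shift [0.0028, -0.0, 0.1847] turn 0
```

View pics/w3.png

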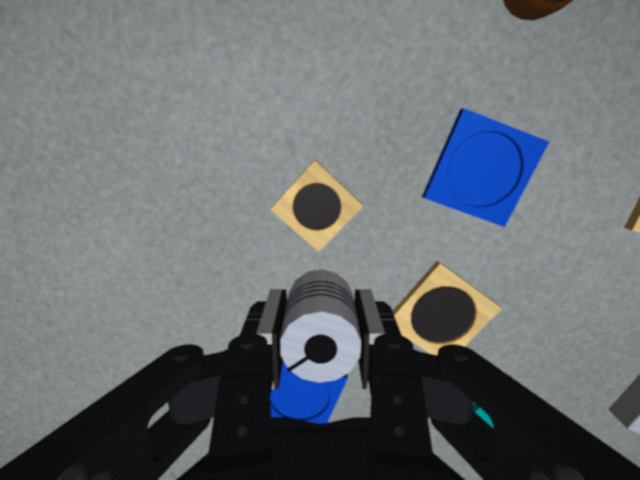

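The coupling is held upright and centred at (320,348), with the small nest at (317,206). Lowering.

Request:
step_arm --series '[0.003,-0.0025,0.04,0,0.003,-0.0025,0.085,0,0.003,-0.0025,0.13,0,0.003,-0.0025,0.16,0,0.003,-0.0025,0.175,0,0.003,-0.0025,0.18,0,0.003,-0.0025,0.182,0,0.003,-0.0025,0.182,0]'

```text
time: 7.8
tool_pos: [0.509, 0.3076, 0.0212]
tcp_rot: [-3.087, -0.581, -0.004]
wrist_force: [0.3, -0.4, -0.2]
width: 0.341
grip_force: 29.9
```

Request:
step_arm --series '[0,0,0.002,0,0,0,0.0035,0,0,0,0.0045,0,0,0,0.0045,0]'

```text
time: 8.3
tool_pos: [0.508, 0.3072, 0.0156]
tcp_rot: [-3.087, -0.581, -0.0]
wrist_force: [-1.6, 0.5, 1.7]
width: 0.343
grip_force: 30.1
```

Request:
step_arm --series '[0,0,0.0005,0,0,0,0.0005,0]'

```text
time: 8.55
tool_pos: [0.508, 0.3072, 0.0156]
tcp_rot: [-3.087, -0.581, -0.0]
wrist_force: [-2.2, -1.1, 6.5]
width: 0.342
grip_force: 30.4
```

Request:
step_arm --series '[0,0,0,0,0,0,0,0,0,0,0,0]' --gripper 0.6

```text
time: 8.93
tool_pos: [0.5078, 0.307, 0.0145]
tcp_rot: [3.087, 0.581, -0.0]
wrist_force: [0.5, -0.8, -0.1]
width: 0.6
grip_force: 0.0
```

Request:
step_arm --series '[0,0,-0.02,0,0,0,-0.06,0,0,0,-0.11,0,0,0,-0.15,0,0,0,-0.17,0,0,0,-0.17,0]'

```text
time: 9.68
tool_pos: [0.509, 0.3077, 0.1871]
tcp_rot: [-3.086, -0.58, -0.006]
wrist_force: [0.2, -0.2, 0.2]
width: 0.599
grip_force: 0.0
```

```bash
python3 look.py w4.png coupling_mid; python3 -c "
from h import *
plan((.459,-.128,.2),-.335); plan((.459,-.128,.2),-.335+np.pi/2)"
```

```text
[0.5079 0.3071 0.1849] 0.604 9.72
coupling_mid [(np.float64(0.83), [321.0, 215.0], [0.5323, 0.3161])]
plate xy 0.4601 0.143 size 89 63 yaw 1.317
plate xy 0.5084 0.3075 size 62 63 yaw 2.763
recess xy 0.5073 0.3065 size 46 45 yaw 1.158
t 9.78 pos [0.5071 0.3066 0.1834] yawy -1.199 q6 1.7 -> shift [-0.2027, 0.3875, -0.016] turn -0.864
t 9.78 pos [0.5071 0.3066 0.1834] yawy -1.199 q6 1.7 -> shift [-0.2027, 0.3875, -0.016] turn 0.707
```

View pics/w4.png

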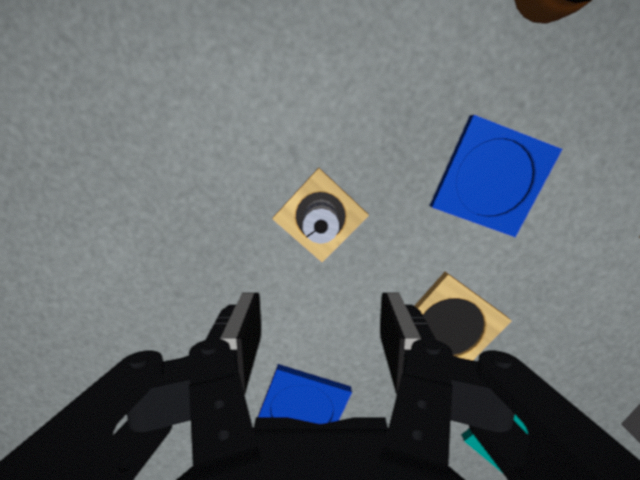

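The coupling stands upright in nest_small, its top at (321,226). Going back to the pile.

Request:
step_arm --series '[-0.012,0.02,-0.002,0,-0.034,0.062,-0.005,0,-0.056,0.105,-0.007,0,-0.078,0.148,-0.01,0,-0.1,0.191,-0.012,0,-0.122,0.234,-0.014,0,-0.144,0.276,-0.016,0,-0.167,0.319,-0.016,0]' --gripper 1

```text
time: 10.78
tool_pos: [0.4661, -0.0528, 0.1992]
tcp_rot: [-3.087, -0.58, 0.004]
wrist_force: [1.1, -0.7, 0.4]
width: 0.999
grip_force: 0.0
```

Request:
step_arm --series '[-0.02,0.038,0,0,-0.032,0.06,0,0,-0.036,0.068,0,0,-0.036,0.068,0,0]'

```text
time: 11.28
tool_pos: [0.4584, -0.1273, 0.1998]
tcp_rot: [-3.087, -0.578, 0.003]
wrist_force: [0.7, 0.4, -0.1]
width: 0.994
grip_force: 0.0
```

```bash
python3 look.py w5.png bearing_mid fan_mid carriage_mid; python3 -c "
from h import *
plan((.459,-.128,.075))"
```

```text
[ 0.4587 -0.1268  0.2   ] 1.001 11.32
bearing_mid [(np.float64(0.81), [319.0, 231.0], [0.4592, -0.1259])]
fan_mid []
carriage_mid []
plate xy 0.5204 -0.3344 size 94 90 yaw 1.238
recess xy 0.5201 -0.3356 size 75 75 yaw 2.809
plate xy 0.4483 0.1386 size 82 86 yaw 2.889
t 11.47 pos [ 0.4594 -0.1263  0.2006] yawy -1.198 q6 0.88 -> shift [-0.0009, 0.0015, 0.1256] turn 0
```

View pics/w5.png

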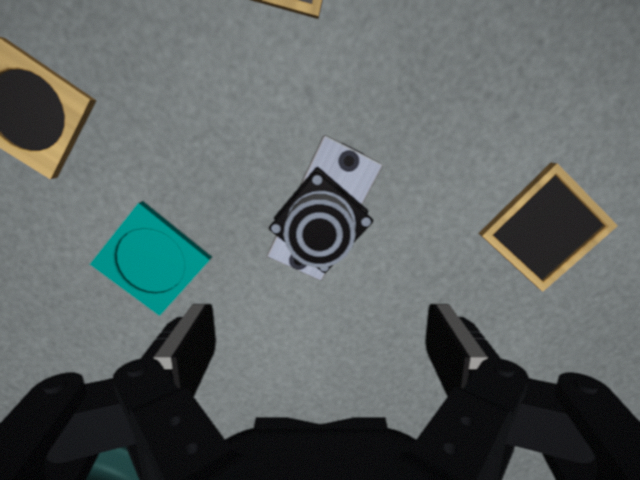

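Bearing ring centre is at (320,231), centred between the fingers. Descending onto it.

Request:
step_arm --series '[0.0015,0,0.05,0,0.0015,0,0.095,0,0.0015,0,0.12,0,0.0015,0,0.1255,0,0.0015,0,0.1255,0]'

```text
time: 12.1
tool_pos: [0.4612, -0.1263, 0.0757]
tcp_rot: [3.087, 0.582, 0.0]
wrist_force: [0.5, 0.4, 0.5]
width: 1.003
grip_force: 0.0
```

Request:
step_arm --series '[0,0,0,0,0,0,0,0,0,0,0,0,0,0,0,0,0,0,0,0]' --gripper 0.5 --newtons 40

```text
time: 12.72
tool_pos: [0.462, -0.1269, 0.077]
tcp_rot: [3.087, 0.58, 0.004]
wrist_force: [-1.0, 1.8, 5.8]
width: 0.591
grip_force: 41.2
```

Request:
step_arm --series '[0,0,-0.01,0,0,0,-0.035,0,0,0,-0.06,0,0.008,-0.025,-0.085,0,0.02,-0.06,-0.1,0,0.033,-0.1,-0.1,0,0.047,-0.14,-0.1,0,0.06,-0.18,-0.1,0]'

```text
time: 13.72
tool_pos: [0.4509, 0.0639, 0.1757]
tcp_rot: [3.087, 0.58, 0.001]
wrist_force: [1.5, 0.2, -2.3]
width: 0.591
grip_force: 42.3
```

Request:
step_arm --series '[0.012,-0.035,0,0,0.021,-0.06,0,0,0.0255,-0.0755,0,0,0.0255,-0.0755,0,0,0.0255,-0.0755,0,0]'

```text
time: 14.35
tool_pos: [0.4475, 0.1417, 0.1752]
tcp_rot: [3.087, 0.58, -0.001]
wrist_force: [0.4, 0.6, -3.0]
width: 0.588
grip_force: 42.4
```

```bash
python3 look.py w6.png bearing_mid; python3 -c "
from h import *
plan((.449,.1435,.0145))"
```

```text
[0.4476 0.1416 0.1752] 0.589 14.4
bearing_mid [(np.float64(0.95), [319.0, 316.0], [0.3945, 0.1215])]
plate xy 0.4486 0.1436 size 84 84 yaw 2.887
plate xy 0.5074 0.3054 size 64 63 yaw 1.194
plate xy 0.6383 -0.0171 size 76 90 yaw 1.704
t 14.45 pos [0.4477 0.1415 0.1753] yawy -1.2 q6 1.45 -> shift [0.002, -0.0014, 0.1608] turn 0
```

View pics/w6.png

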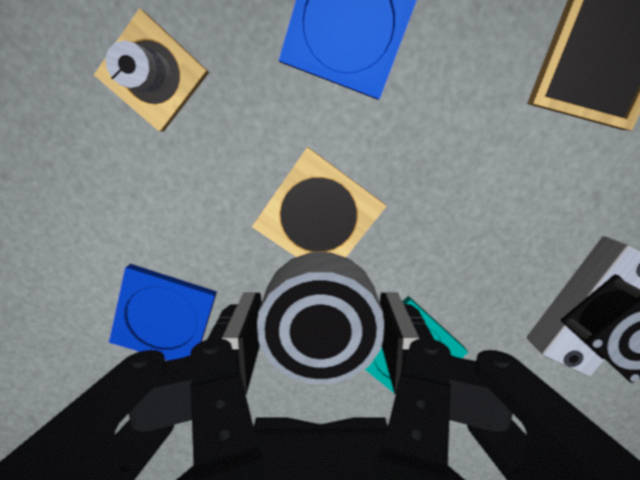

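The bearing is held level at (320,328), aligned with the plywood nest at (318,214). Lowering.

Request:
step_arm --series '[0.002,-0.0015,0.04,0,0.002,-0.0015,0.085,0,0.002,-0.0015,0.12,0,0.002,-0.0015,0.145,0,0.002,-0.0015,0.154,0,0.002,-0.0015,0.157,0,0.002,-0.0015,0.157,0]'

```text
time: 15.32
tool_pos: [0.4499, 0.1446, 0.0192]
tcp_rot: [-3.087, -0.58, -0.003]
wrist_force: [-0.3, 0.5, -1.5]
width: 0.586
grip_force: 42.4
```

Request:
step_arm --series '[0,0,0.0015,0,0,0,0.003,0,0,0,0.004,0,0,0,0.004,0]'

```text
time: 15.82
tool_pos: [0.4488, 0.1446, 0.0143]
tcp_rot: [-3.087, -0.581, 0.0]
wrist_force: [0.7, -0.8, -3.4]
width: 0.586
grip_force: 42.4
```

Request:
step_arm --series '[0,0,0.0005,0,0,0,0.001,0,0,0,0.001,0]'

```text
time: 16.2
tool_pos: [0.449, 0.1446, 0.014]
tcp_rot: [-3.087, -0.581, 0.001]
wrist_force: [-4.1, -1.5, 5.5]
width: 0.588
grip_force: 43.2
```

Contact felt: the wrist force rose from −3 to +5.5 N. Releasing.

Request:
step_arm --series '[0,0,0,0,0,0,0,0,0,0,0,0]' --gripper 0.85

```text
time: 16.58
tool_pos: [0.4491, 0.1446, 0.0133]
tcp_rot: [-3.087, -0.581, -0.0]
wrist_force: [-0.6, -0.2, 0.1]
width: 0.852
grip_force: 0.0
```

Request:
step_arm --series '[0,0,-0.02,0,0,0,-0.06,0,0,0,-0.11,0,0,0,-0.15,0,0,0,-0.18,0,0,0,-0.185,0,0,0,-0.185,0]'

```text
time: 17.45
tool_pos: [0.4486, 0.1444, 0.1975]
tcp_rot: [3.087, 0.581, -0.001]
wrist_force: [0.2, -0.2, -0.0]
width: 0.846
grip_force: 0.0
```

```bash
python3 look.py w7.png bearing_mid; python3 -c "
from h import *
plan((.461,-.1285,.2),-.335+np.pi/2)"
```

```text
[0.448  0.1443 0.1967] 0.852 17.5
bearing_mid [(np.float64(0.7), [323.0, 215.0], [0.4626, 0.1478])]
plate xy 0.4487 0.1436 size 84 84 yaw 2.887
recess xy 0.4488 0.1438 size 66 66 yaw 1.168
plate xy 0.5076 0.306 size 63 63 yaw 1.195
plate xy 0.6427 -0.0182 size 84 87 yaw 1.698
t 17.55 pos [0.4477 0.1442 0.1963] yawy -1.199 q6 1.46 -> shift [-0.0867, 0.2589, -0.0035] turn 0.707
```

View pics/w7.png

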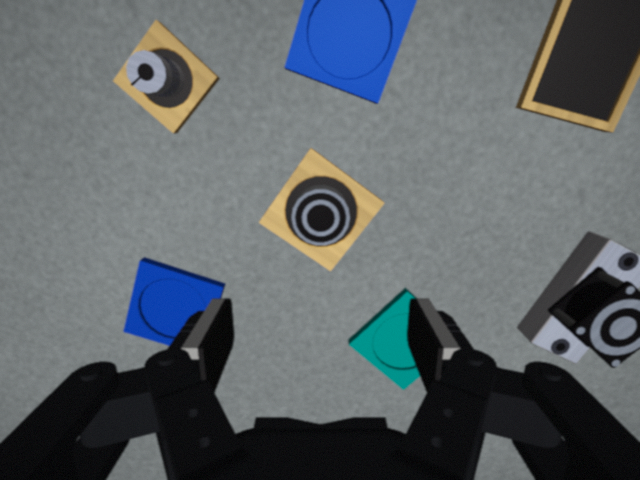

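The bearing lies flat in nest_round at (320,213). Next is the fan, with the gripper turned to its sides.

Request:
step_arm --series '[-0.007,0.02,-0.001,0.05,-0.019,0.056,-0.002,0.15,-0.031,0.094,-0.003,0.26,-0.044,0.132,-0.0035,0.36,-0.057,0.17,-0.0035,0.46,-0.069,0.207,-0.0035,0.57,-0.08,0.24,-0.0035,0.66,-0.087,0.259,-0.0035,0.707]' --gripper 1

```text
time: 18.55
tool_pos: [0.4608, -0.1296, 0.1997]
tcp_rot: [-3.096, 0.529, 0.005]
wrist_force: [0.6, 1.0, -0.4]
width: 0.997
grip_force: 0.0
```

Request:
step_arm --series '[0,0,0,0,0,0,0,0,0,0,0,0]'

```text
time: 18.92
tool_pos: [0.4617, -0.1274, 0.2012]
tcp_rot: [-3.098, 0.522, 0.002]
wrist_force: [0.0, 0.6, 0.5]
width: 1.001
grip_force: 0.0
```

```bash
python3 look.py w8.png fan_mid carriage_mid; python3 -c "
from h import *
plan((.461,-.1285,.2),-.335+np.pi/2)"
```

```text
[ 0.4618 -0.1275  0.2015] 0.994 18.98
fan_mid [(np.float64(0.57), [320.0, 221.0], [0.4621, -0.1267])]
carriage_mid []
plate xy 0.4489 0.1396 size 88 87 yaw 1.316
plate xy 0.5202 -0.3353 size 93 89 yaw 1.239
recess xy 0.5204 -0.3362 size 76 75 yaw 1.239
plate xy 0.6521 -0.0192 size 104 87 yaw 0.133
t 19.07 pos [ 0.462  -0.1277  0.2018] yawy -1.905 q6 1.58 -> shift [-0.0007, 0.0011, 0.0018] turn 0.001
```

View pics/w8.png

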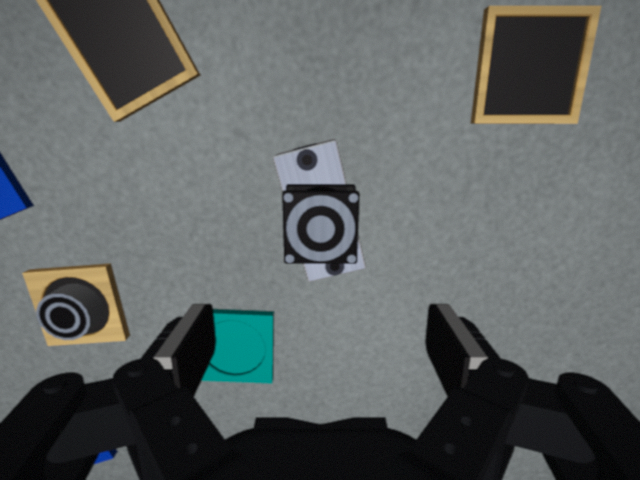

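The fan is square to the gripper at (321,229), and the block holes are at (307,159) and (335,268).

Run:
```python
from h import *
p=shot('wrist'); c=ray(p,(320.7,229),.068); print(c, proj(p,[*monitor.read_state()['tool_pos'][:2],.068]))
a,b=ray(p,(307,159),.03)[:2],ray(p,(335,268),.03)[:2]; print('car',(a+b)/2,np.hypot(*(a-b)),np.arctan2(*(a-b)[::-1]))
plan((c[0],c[1],.036))
```

```text
[ 0.46092824 -0.12725702  0.068     ] [320.86421355 227.52828835]
car [ 0.46172557 -0.12850472] 0.10218199191073501 -0.0862303909710377
t 19.12 pos [ 0.462  -0.1278  0.2018] yawy -1.905 q6 1.58 -> shift [-0.0012, -0.0001, 0.1658] turn 0
```

Request:
step_arm --series '[-0.001,0,0.05,0,-0.001,0,0.1,0,-0.001,0,0.14,0,-0.001,0,0.16,0,-0.001,0,0.1655,0,-0.001,0,0.1655,0]'

```text
time: 19.88
tool_pos: [0.4614, -0.128, 0.0367]
tcp_rot: [3.098, -0.524, 0.001]
wrist_force: [-0.2, 0.1, -0.4]
width: 1.001
grip_force: 0.0
```

Request:
step_arm --series '[0,0,0,0,0,0,0,0,0,0,0,0,0,0,0,0,0,0,0,0]' --gripper 0.6 --newtons 40

```text
time: 20.5
tool_pos: [0.4624, -0.1285, 0.0378]
tcp_rot: [3.097, -0.524, 0.004]
wrist_force: [-1.1, 0.2, 6.4]
width: 0.694
grip_force: 44.7
```

Request:
step_arm --series '[0,0,-0.01,0,0,0,-0.035,0,0,0,-0.07,0,0.012,0.018,-0.1,0,0.032,0.046,-0.12,0,0.055,0.08,-0.12,0,0.078,0.113,-0.12,0,0.1,0.145,-0.12,0]'

```text
time: 21.5
tool_pos: [0.5076, -0.2989, 0.1564]
tcp_rot: [-3.097, 0.524, 0.001]
wrist_force: [0.5, -0.0, -1.5]
width: 0.696
grip_force: 43.9
```

Request:
step_arm --series '[0.015,0.022,0,0,0.023,0.0335,0,0,0.023,0.0335,0,0,0.023,0.0335,0,0]'

```text
time: 22.0
tool_pos: [0.518, -0.3359, 0.156]
tcp_rot: [-3.097, 0.523, 0.002]
wrist_force: [-0.4, -0.5, -1.9]
width: 0.695
grip_force: 43.9
```

```bash
python3 look.py w9.png; python3 -c "
from h import *
plan((.5195,-.337,.0135))"
```

```text
[ 0.518  -0.3358  0.1561] 0.695 22.05
plate xy 0.5315 -0.3415 size 90 67 yaw 1.238
t 22.05 pos [ 0.518  -0.3358  0.1561] yawy -1.905 q6 1.29 -> shift [0.0019, 0.0007, 0.1426] turn 0
```

Request:
step_arm --series '[0.0023,0.0005,0.04,0,0.0023,0.0005,0.08,0,0.0023,0.0005,0.115,0,0.0023,0.0005,0.133,0,0.0023,0.0005,0.139,0,0.0023,0.0005,0.139,0]'

```text
time: 22.8
tool_pos: [0.5211, -0.3385, 0.0181]
tcp_rot: [3.097, -0.524, 0.002]
wrist_force: [0.3, -1.0, -0.4]
width: 0.693
grip_force: 43.9
```

Request:
step_arm --series '[0,0,0.0015,0,0,0,0.003,0,0,0,0.0045,0,0,0,0.0045,0]'

```text
time: 23.3
tool_pos: [0.5205, -0.3384, 0.0129]
tcp_rot: [3.097, -0.524, 0.0]
wrist_force: [0.4, 0.3, -1.3]
width: 0.694
grip_force: 44.1
```

Request:
step_arm --series '[0,0,0.0005,0,0,0,0.001,0,0,0,0.001,0]'

```text
time: 23.68
tool_pos: [0.5205, -0.3384, 0.0129]
tcp_rot: [3.098, -0.524, 0.0]
wrist_force: [-3.8, 1.6, 6.6]
width: 0.696
grip_force: 45.0
```

Request:
step_arm --series '[0,0,0,0,0,0,0,0,0,0,0,0]' --gripper 1

```text
time: 24.05
tool_pos: [0.5205, -0.3383, 0.0116]
tcp_rot: [-3.097, 0.524, 0.0]
wrist_force: [-0.5, -0.2, -1.0]
width: 1.001
grip_force: 0.0
```

Request:
step_arm --series '[0,0,-0.02,0,0,0,-0.06,0,0,0,-0.11,0,0,0,-0.15,0,0,0,-0.185,0,0,0,-0.19,0,0,0,-0.19,0]'

```text
time: 24.92
tool_pos: [0.5205, -0.3383, 0.2025]
tcp_rot: [3.097, -0.524, 0.002]
wrist_force: [-0.1, -0.3, 0.2]
width: 0.997
grip_force: 0.0
```

```bash
python3 look.py w10.png fan_mid; python3 -c "
from h import *
plan((.4615,-.1285,.18),-.087+np.pi/2)"
```

```text
[ 0.5199 -0.3379  0.2011] 1.004 24.98
fan_mid [(np.float64(0.9), [322.0, 217.0], [0.5235, -0.3406])]
plate xy 0.5203 -0.3378 size 90 89 yaw 1.237
recess xy 0.518 -0.3368 size 76 80 yaw 2.808
t 25.02 pos [ 0.5195 -0.3376  0.2002] yawy -1.906 q6 1.29 -> shift [-0.1235, -0.1784, 0.0207] turn -0.248
```

View pics/w10.png

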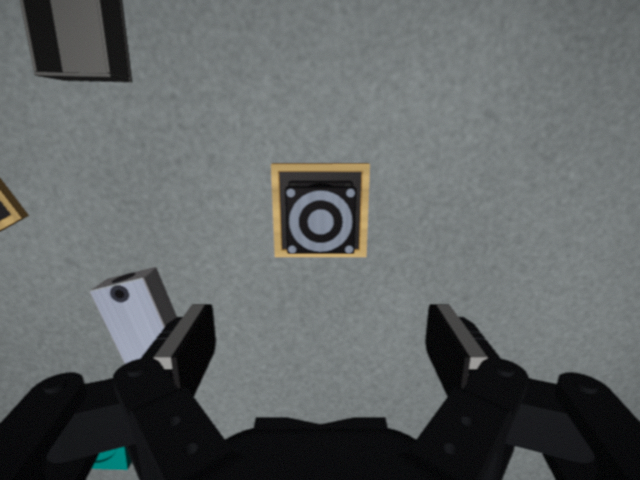

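The fan sits flat and square in its nest at (320,217). Last comes the block.

Request:
step_arm --series '[-0.01,-0.014,0,-0.02,-0.03,-0.043,0.005,-0.06,-0.053,-0.076,0.01,-0.11,-0.076,-0.109,0.015,-0.16,-0.098,-0.142,0.02,-0.2,-0.116,-0.168,0.02,-0.235,-0.1235,-0.1785,0.02,-0.248,-0.1235,-0.1785,0.02,-0.248]'

```text
time: 26.02
tool_pos: [0.4621, -0.1284, 0.1814]
tcp_rot: [3.139, -0.135, -0.001]
wrist_force: [0.8, -0.9, 0.1]
width: 1.003
grip_force: 0.0
```

Run:
```python
from h import *
p=shot('wrist'); save(p,'w11.png')
print([(d['score'],ray(p,d['point'],.015)) for d in viewer.spot_point(p,'carriage_mid')[:2]],[d['extent'] for d in viewer.boxes_of(p,'carriage_mid')[:1]])
g=cv2.cvtColor(p['image'],cv2.COLOR_RGB2GRAY); m=cv2.inRange(g,155,255); m[300:]=0
c=max(cv2.findContours(m,cv2.RETR_EXTERNAL,cv2.CHAIN_APPROX_NONE)[0],key=cv2.contourArea)
w=np.float32([ray(p,q[0],.03)[:2]*1000 for q in c]); r=cv2.minAreaRect(w); print(r); b=cv2.boxPoints(r); e=max(b[1]-b[0],b[2]-b[1],key=lambda v:np.hypot(*v)); print('yaw',np.arctan2(e[1],e[0]))
plan((r[0][0]/1000,r[0][1]/1000,.007),np.arctan2(e[1],e[0])+np.pi/2)
```

```text
[(0.56, array([ 0.4624874 , -0.12707778,  0.015     ]))] [[321.1, 218.1, 72.1, 137.8]]
((462.6419372558594, -127.56644439697266), (52.961387634277344, 115.95391845703125), 85.47981262207031)
yaw -0.07889227
t 26.18 pos [ 0.4629 -0.1298  0.1818] yawy -1.659 q6 1.33 -> shift [-0.0005, -0.0023, 0.1748] turn -0.009
```

Request:
step_arm --series '[-0.0005,-0.002,0.05,-0.008,-0.0005,-0.002,0.1,-0.008,-0.0005,-0.002,0.145,-0.008,-0.0005,-0.002,0.167,-0.008,-0.0005,-0.002,0.1735,-0.008,-0.0005,-0.002,0.1735,-0.008]'

```text
time: 26.92
tool_pos: [0.4627, -0.1277, 0.0085]
tcp_rot: [3.139, -0.126, 0.0]
wrist_force: [-0.8, -0.1, -0.3]
width: 0.999
grip_force: 0.0
```

Request:
step_arm --series '[0,0,0,0,0,0,0,0,0,0,0,0,0,0,0,0,0,0,0,0]' --gripper 0.5 --newtons 70

```text
time: 27.55
tool_pos: [0.4639, -0.1278, 0.0101]
tcp_rot: [3.138, -0.124, 0.005]
wrist_force: [-0.8, -1.4, 4.8]
width: 0.639
grip_force: 75.9
```

Request:
step_arm --series '[0,0,-0.01,0,0,0,-0.035,0,0,0,-0.07,0,0.02,-0.012,-0.1,-0.02,0.05,-0.031,-0.12,-0.06,0.085,-0.053,-0.12,-0.1,0.12,-0.075,-0.12,-0.14,0.155,-0.097,-0.12,-0.18]'

```text
time: 28.55
tool_pos: [0.6241, -0.0417, 0.1275]
tcp_rot: [-3.137, -0.161, 0.004]
wrist_force: [-0.5, -0.4, -5.9]
width: 0.638
grip_force: 75.7
```

```bash
python3 look.py w12.png; python3 -c "
from h import *
plan((.675,-.0175,.13),.132+np.pi/2)"
```

```text
[ 0.6296 -0.0391  0.128 ] 0.637 28.6
plate xy 0.4707 0.1702 size 42 105 yaw 2.382
plate xy 0.5212 -0.2969 size 112 49 yaw 0.287
plate xy 0.6768 -0.0149 size 149 85 yaw 0.132
t 28.6 pos [ 0.6296 -0.0391  0.128 ] yawy -1.467 q6 1.36 -> shift [0.0474, -0.0168, -0.0017] turn -0.028
```

Request:
step_arm --series '[0.02,-0.007,0,-0.012,0.04,-0.014,0,-0.024,0.048,-0.0175,0,-0.028,0.048,-0.0175,0,-0.028,0.048,-0.0175,0,-0.028]'

```text
time: 29.22
tool_pos: [0.6692, -0.0207, 0.1279]
tcp_rot: [-3.135, -0.202, 0.003]
wrist_force: [-0.2, -0.3, -6.8]
width: 0.634
grip_force: 75.8
```

```bash
python3 look.py w13.png; python3 -c "
from h import *
plan((.6755,-.0165,.0145),.132+np.pi/2)"
```

```text
[ 0.6694 -0.0208  0.128 ] 0.633 29.27
plate xy 0.7314 -0.0078 size 39 86 yaw 1.702
t 29.27 pos [ 0.6694 -0.0208  0.128 ] yawy -1.442 q6 1.37 -> shift [0.0068, -0.0034, 0.1135] turn -0.004
```

View pics/w13.png

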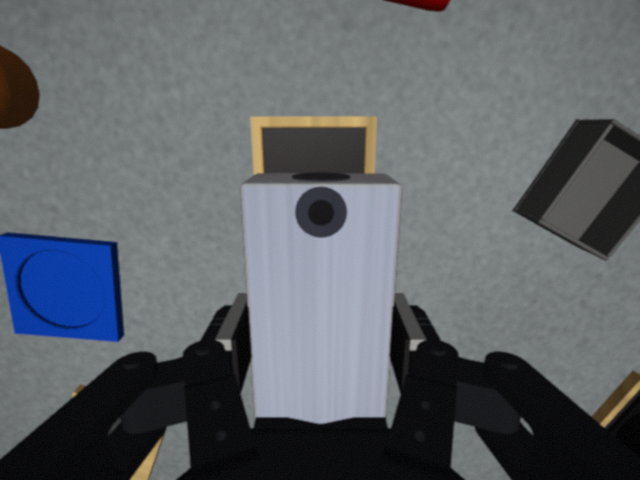

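The block is held level, with its hole at (321,212), and the nest lies straight ahead (far edge at row 120). Lowering it.

Request:
step_arm --series '[0.007,-0.004,0.02,-0.004,0.007,-0.004,0.05,-0.004,0.007,-0.004,0.08,-0.004,0.007,-0.004,0.1,-0.004,0.007,-0.004,0.107,-0.004,0.007,-0.004,0.109,-0.004,0.007,-0.004,0.109,-0.004]'

```text
time: 30.15
tool_pos: [0.6779, -0.0156, 0.0205]
tcp_rot: [3.134, 0.208, 0.003]
wrist_force: [-0.1, -0.1, -5.5]
width: 0.638
grip_force: 75.7
```

Request:
step_arm --series '[0,0,0.001,0,0,0,0.002,0,0,0,0.003,0,0,0,0.003,0]'

```text
time: 30.65
tool_pos: [0.6767, -0.0155, 0.0162]
tcp_rot: [-3.135, -0.208, 0.0]
wrist_force: [0.5, -0.3, -5.1]
width: 0.639
grip_force: 75.7
```

Request:
step_arm --series '[0,0,0.001,0,0,0,0.001,0,0,0,0.002,0,0,0,0.002,0]'

```text
time: 31.15
tool_pos: [0.677, -0.0155, 0.0152]
tcp_rot: [3.135, 0.208, 0.0]
wrist_force: [-3.5, 0.5, 2.6]
width: 0.639
grip_force: 76.6
```

Request:
step_arm --series '[0,0,0,0,0,0,0,0,0,0,0,0]' --gripper 1

```text
time: 31.52
tool_pos: [0.6775, -0.0155, 0.0147]
tcp_rot: [3.135, 0.208, 0.002]
wrist_force: [0.1, 0.1, -0.3]
width: 0.999
grip_force: 0.0
```

Request:
step_arm --series '[0,0,-0.02,0,0,0,-0.06,0,0,0,-0.11,0,0,0,-0.15,0,0,0,-0.19,0,0,0,-0.2,0,0,0,-0.2,0]'

```text
time: 32.4
tool_pos: [0.6774, -0.0155, 0.2159]
tcp_rot: [3.134, 0.208, 0.004]
wrist_force: [-1.0, -0.8, -0.7]
width: 0.998
grip_force: 0.0
```

```bash
python3 look.py w14.png
python3 - <<'E'
from h import *
p=shot('wrist')
g=cv2.cvtColor(p['image'],cv2.COLOR_RGB2GRAY); m=cv2.inRange(g,155,255); m[310:]=0
c=max(cv2.findContours(m,cv2.RETR_EXTERNAL,cv2.CHAIN_APPROX_NONE)[0],key=cv2.contourArea)
w=np.float32([ray(p,q[0],.035)[:2]*1000 for q in c]); print('block top',cv2.minAreaRect(w))
p=shot('scene'); H.update(coupling_mid=.025,bearing_mid=.017,fan_mid=.024,carriage_mid=.02)
for k in H: print(k,[(round(d['score'],2),ray(p,d['point'],H[k])[:2].round(3).tolist()) for d in viewer.spot_point(p,k)[:1]])
E
```

```text
[ 0.6764 -0.0155  0.2139] 1.001 32.45
plate xy 0.5329 -0.3366 size 99 70 yaw 1.239
plate xy 0.5083 0.2943 size 48 70 yaw 2.767
plate xy 0.6769 -0.0151 size 149 86 yaw 0.132
recess xy 0.6746 -0.0155 size 140 72 yaw 0.132
block top ((681.3505859375, -11.356781005859375), (138.3781280517578, 73.6214370727539), 7.703417778015137)
coupling_mid []
bearing_mid [(0.67, [0.456, 0.137])]
fan_mid [(0.92, [0.522, -0.341])]
carriage_mid [(0.67, [0.676, -0.017])]
nest_small []
nest_round [(0.89, [0.348, 0.01])]
nest_square [(0.7, [0.521, -0.339])]
nest_long [(0.82, [0.678, -0.016])]
jar [(0.97, [0.746, 0.203])]
bin [(0.85, [0.725, -0.206])]
```

Run:
```python
from h import *
p=shot('wrist')
h=cv2.cvtColor(p['image'],cv2.COLOR_RGB2HSV); m=cv2.inRange(h,(90,0,150),(150,90,255)); m[310:]=0
c=max(cv2.findContours(m,cv2.RETR_EXTERNAL,cv2.CHAIN_APPROX_NONE)[0],key=cv2.contourArea)
w=np.float32([ray(p,q[0],.035)[:2]*1000 for q in c]); r=cv2.minAreaRect(w); print('block top',r)
d=np.array(r[0])/1000-[.6769,-.0151]; c,s=np.cos(.132),np.sin(.132); print('offset in nest',d@[c,s],d@[-s,c])
```

```text
block top ((676.6979370117188, -15.563411712646484), (117.05060577392578, 53.80887222290039), 7.50405740737915)
offset in nest -0.000261298032183402 -0.0004327854029749042
```

The block is centred in nest_long to within 1 mm, at the expected height. All four parts are in their nests, so I'm handing in.

```bash
python3 -c "
from h import *
print(job.finish_job())"
```

```text
the job is handed in; nothing more can be done
None
```

The job is handed in: coupling, bearing, fan and block were taken off the pile in that order and each set down upright in its own plywood nest, in about 33 s of robot time; the arm never went near the jar or the bin.

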